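# Nudge the nest plate onto the pins of the soldering jig

## Task

The aluminium nest plate on the soldering jig has been set down out of place, so that it is propped up on the jig's two locating pins. Nudge it sideways with the fingertips until its round hole and its slot drop over the pins and it lies flat on the jig board, inside the pencil outline. Only push it, and gently: do not pinch, lift or tip up the plate, and leave the other things on the jig and the table where they are.

Things in the scene. Friction and masses are not known exactly. Their poses are not given: they have to be found in the camera images.
- jig_board: the jig's plywood board, 220 (x) x 360 (y) x 12 mm, fixed to the table; origin at the centre of its underside; x points to its rear, away from the robot, y to its left. Its top, the bed, is 12 mm above the table. A pencil outline on the bed runs 2.5 mm outside the seated plate's place, along the front and both ends.
- seat (a point): point on the bed where the plate's origin lies when seated (above the board's origin, at bed level); the seated plate has the board's axes.
- strip (a point): foot of the front face of the wooden guide strip, at the middle of its length: board x = +61.5, y = 0, at bed level. The fixed strip runs along the rear of the bed, parallel to y, 220 mm long, 18 mm wide, 18 mm high. The seated plate's rear edge is 1.5 mm from it, so a plate pushed back square against the strip needs only sliding along it to find the pins.
- pin_left (a point): foot of the left locating pin (at bed level, on its axis), at board x = +22, y = +55 mm. Steel pin 8 mm in diameter standing 9 mm above the bed; the upper 4 mm taper to 4 mm across at the top.
- pin_right (a point): foot of the right locating pin, the same, at board x = +22, y = -55 mm.
- plate: loose aluminium nest plate, 120 (x) x 180 (y) x 8 mm, 0.35 kg; origin at the centre of its underside, x to its rear. Four windows, 52 (x) x 27 mm, in its front part, the locating holes behind them. At first its front edge is on the bed, its rear on the pin tops (5 degree tilt), 11-27 mm short of the seat, up to 25 mm to a side, turned up to 6 degrees. Over the pins it drops flat.
- hole_left (a point): centre of the plate's round hole, 10.5 mm in diameter, on the underside, at plate x = +22, y = +55 mm; it goes over the left pin.
- slot_right (a point): centre of the plate's slot, 10.5 (x) x 13.5 (y) mm, on the underside, at plate x = +22, y = -55 mm; it goes over the right pin.
- spool: upright spool of solder wire, 56 mm across, 46 mm tall, on the right rear corner of the jig board; origin at the centre of its underside. Bystander.
- foil_roll: flat roll of copper foil tape, 62 mm across, 8 mm thick, lying on the left rear corner of the jig board; origin at the centre of its underside. Bystander.
- bevel: loose clear glass bevel, 50 x 25 x 5 mm, on the left front corner of the jig board; origin at the centre of its underside. Bystander.
- tumbler: teal drinking tumbler with a lid, 87 mm across, 172 mm tall, standing on the table; origin at the centre of its underside. Bystander.
- flux_jar: flux jar with a black cap, 62 mm across, 66 mm tall, standing on the table; origin at the centre of its underside. Bystander.
- pliers: pliers with blue handles lying on the table, 175 mm long; origin on the table under them. Bystander.
- bench_brush: pink bench brush lying on the table, 270 mm long; origin on the table under it. Bystander.
Not all that is in view belongs to the job. There is more than one size of the plate; the job needs the middle-sized.

How it is judged:
By the outcome, as a careful person would: the job done as asked, in the order asked, and still so for the second after the job is handed in, with the robot touching nothing.
It also fails if it takes over 58 s, if anything falls off the work surface, if the arm or the gripper's body presses on something with over 40 N, if the wrist force passes 120 N, or if a joint passes its speed limit or range.

## Robot

A 6-joint arm with a two-finger parallel gripper is mounted at the origin on the work surface. World frame = base frame: x ahead of the robot, y to its left, z up, the work surface at z = 0. Lengths are in m, angles in rad, forces in N, time in s.
With the tool pointing down it reaches from about 0.375 to 0.975 m from the base axis. Payload 3.8 kg.
Tool frame: the origin (TCP) lies midway between the tips of the shut fingers; the grasp point (between the pads) lies 19 mm behind it; z points along the fingers, y is the line along which they close (so a half turn about z gives the same grasp; the last joint's range is limited). The gripper opens to 85 mm and grips with 20 to 120 N. Pads are 22 mm wide; open, the fingers measure 114 mm over their backs; the gripper's body (76 mm by 85 mm) begins 54 mm behind the grasp point. The pads swing forward as they close: fully open they stand 13 mm farther back than shut.
Start: joints at [-0.037, 0.264, 1.604, -0, 1.274, -0.037], TCP at [0.675, -0, 0.231] pointing down, gripper open.
Joint ranges: [-2.63, 2.63], [-0.94, 2.18], [0.31, 2.57], [-1.31, 4.45], [0, 2.66], [-2.55, 2.55]. Speed limits (rad/s): [2.57, 2.57, 3.14, 3.14, 3.14, 3.14].

## Interface

Orientations are given as a rotation vector (axis times angle).
In Python, from workcell import bot gives the robot as it stands.
- The arm moves only by the tool step_arm, never from a script. Its argument "motion" is a list of rows, each a list of 5 numbers: the finger opening in cm, from 0 to 8.54, then the shift along the tool's x, y, z in cm, then the turn about the tool's z in degrees. In form: [[claw, dx, dy, dz, twist], ...]. A call has 1 to 20 rows; each row is the pose to reach, as a shift and turn from the pose commanded when the call began, along the tool's axes at that moment; what a row does not reach only later rows make up. A row lasts 1/10 s, in which the tool goes at most 50 mm and 8.59 degrees, less where a joint would pass 70% of its speed; a pose out of reach is approached as far as the arm can. A call with a gripper value outside its range is refused whole. The fingers move at their own pace and stop on an object; "force" is the grip in N (left out, the last holds). Time passes only in rows, so rows that repeat a pose let the fingers close. It gives the time, the measured TCP pose, the force, the opening and the grip force at its end, in the units of the state.
- bot.read_state(): the state, without advancing time (a new reading comes with each control period).
- bot.read_camera(name): name is "scene" or "side" or "wrist"; returns (picture, depth): 420x560x3 uint8, red, green, blue; 420x560 float32, m along the optical axis (not along the pixel's ray), 0 where there is no reading.
- bot.calibration(name): a dict with "mtx" (3x3 intrinsics, pixels), "origin" and "orientation" of the camera in the world; the wrist camera has in their place "T_tool_cam" (4x4, takes a point from camera to tool coordinates, whose origin is the TCP and whose axes are the flange's). Camera axes: x right, y up, looking along -z (the intrinsics and any distortion apply to the point x, -y, -z); pixel columns grow to the right and rows downward; lengths in m; the calibration is good to about 2 mm. A picture is of the moment at which its call begins: read the wrist's pose just before it. calibration takes no time and is no camera call.
- bot.finish_job(): hands the job in; it is judged then, once.
The state is a dict: "time": time; "q": joint angles; "joint_vel": joint speeds; "joint_torque": joint torques, N m; "tool_pos": TCP position; "tcp_rot": TCP orientation; "wrist_force": force on the tool from outside, world axes, zero at the start; "torque": the same for the moment, N m; "width": opening from 0.0 (shut) to 1.0 (fully open); "grip_force": force on a finger pad.
Only numpy, scipy, OpenCV 4.12 (cv2) and the standard library are available. Lean on these libraries where they do the work, as an engineer would, in place of code of your own. Each camera call takes 0.05 s, during which the arm holds its last target. There are 200 camera calls.

## Working session

There is one attempt and no reset: what is moved stays moved. The work goes in short steps, Python scripts to look and compute and a tool call to move; the robot and the scene stay as the last step left them, time stands still between calls to the robot, and variables do not carry over. Pictures are saved under pics/ and viewed, at most 10 in all, crops included, and the job is handed in when it is done.

Besides the shell and the picture viewer there is one more tool, called after "Emit:" as a command line: name --pt "numbers of a row" for each row, then --argument value for the rest. step_arm: Moves the arm, as the interface text tells. Its arguments: {"type":"object","properties":{"motion":{"type":"array","items":{"type":"array","items":{"type":"number"}}},"force":{"type":"number"}},"required":["motion"]}

```bash
mkdir -p pics
cat > h.py <<'E'
import numpy as np, cv2
from scipy.spatial.transform import Rotation as R
from workcell import bot
def grab(name,fn):
    s=bot.read_state(); c=bot.calibration(name); im,d=bot.read_camera(name)
    if name=="wrist":
        T=np.eye(4);T[:3,:3]=R.from_rotvec(s["tcp_rot"]).as_matrix();T[:3,3]=s["tool_pos"]
        T=T@np.array(c["T_tool_cam"])
    else:
        T=np.eye(4);o=np.array(c["orientation"]);T[:3,:3]=o if o.shape==(3,3) else R.from_rotvec(o).as_matrix();T[:3,3]=c["origin"]
    np.savez("pics/"+fn+".npz",im=im,d=d,T=T,K=np.array(c["mtx"]))
    cv2.imwrite("pics/"+fn+".png",im[:,:,::-1]); return c
def load(fn): return np.load("pics/"+fn+".npz")
def ray(z,u,v):
    K=z["K"];r=np.array([(u-K[0,2])/K[0,0],-(v-K[1,2])/K[1,1],-1.]);return z["T"][:3,3],z["T"][:3,:3]@r
def atz(z,u,v,h): o,r=ray(z,u,v);return o+r*(h-o[2])/r[2]
def dep(z,u,v): o,r=ray(z,u,v);return o+r*float(np.median(z["d"][int(v)-1:int(v)+2,int(u)-1:int(u)+2]))
def crop(fn,x0,y0,x1,y1,k,out): cv2.imwrite("pics/"+out+".png",cv2.resize(cv2.imread("pics/"+fn+".png")[y0:y1,x0:x1],None,fx=k,fy=k,interpolation=cv2.INTER_CUBIC))
E
python3 - <<'E'
from h import *
for n in("scene","side","wrist"):
    c=grab(n,n+"0");print(n,{k:np.round(v,3).tolist() if not isinstance(v,str) else v for k,v in c.items()})
a=[cv2.imread(f"pics/{n}0.png") for n in("scene","side","wrist")]
print(bot.read_state())
E
```

```text
scene {'mtx': [[443.842, 0.0, 285.382], [0.0, 443.842, 208.999], [0.0, 0.0, 1.0]], 'origin': [1.514, 0.067, 1.242], 'orientation': [0.518, 0.588, 1.583]}
side {'mtx': [[389.988, 0.0, 281.02], [0.0, 389.988, 208.489], [0.0, 0.0, 1.0]], 'origin': [0.229, 0.901, 0.684], 'orientation': [0.219, -1.387, -2.514]}
wrist {'mtx': [[369.612, 0.0, 277.923], [0.0, 369.612, 205.947], [0.0, 0.0, 1.0]], 'T_tool_cam': [[-0.001, 0.961, 0.275, 0.069], [1.0, 0.001, 0.001, -0.001], [0.0, 0.275, -0.961, -0.143], [0.0, 0.0, 0.0, 1.0]]}
{'time': 0.15, 'q': array([-3.69246202e-02,  2.64568095e-01,  1.60508600e+00, -1.87611861e-05,
        1.27372283e+00, -3.68923978e-02]), 'joint_vel': array([ 0.0009258 , -0.00225735, -0.00618095,  0.00049927, -0.00060777,
        0.00093722]), 'joint_torque': array([-4.44535381e-04, -5.15905774e+01, -3.67958951e+01, -2.06692371e-04,
        8.09489022e-03,  2.50629785e-05]), 'tool_pos': array([ 6.74413409e-01, -3.04016573e-06,  2.30242259e-01]), 'tcp_rot': array([-2.22055489e+00, -2.22049557e+00,  1.92719228e-03]), 'wrist_force': array([ 0.10688402,  0.86214073, -0.42398524]), 'torque': array([-0.03517939, -0.00494093,  0.09255355]), 'grip_force': 0.0, 'width': 0.9995736179495832}
```

View pics/scene0.png

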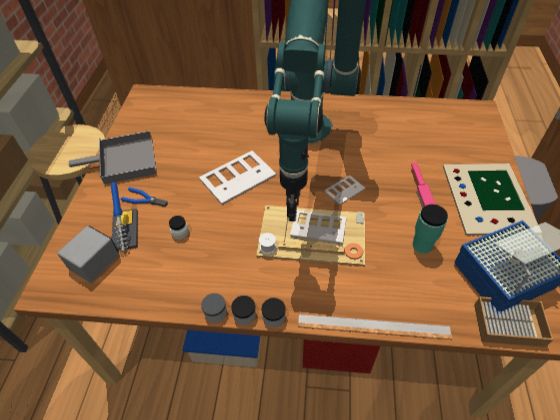

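View pics/wrist0.png

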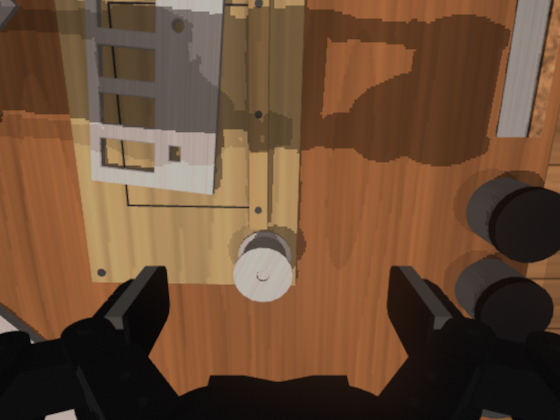

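The scene shows three similar plates: a large white one on the table at (238,177), a small grey one on the table at (345,190), and the middle-sized one on the jig at (320,228), which is the one I want. The wrist view shows the jig's right end, with the spool at (263,270), the strip at column 258, and the plate's right edge around (93,180)-(215,193). I'll measure roughly, then look from above.

Run:
```python
from h import *
z=load("wrist0")
for n,p,h in [("board RF",(92,283),.012),("board RR",(296,285),.012),("outline FR",(129,206),.012),("outline FL",(110,4),.012),("strip front low",(250,206),.012),("plate RF",(93,180),.02),("plate RR",(215,193),.028),("stripR screw",(258,210),.03),("spool",(263,275),.058)]:
    print(n,atz(z,*p,h).round(4),dep(z,*p).round(4))
z=load("scene0")
for n,p in [("boardFL?",(363,212)),("boardRL",(365,262)),("RR",(259,257)),("FR",(265,208)),("bevel",(360,217))]:
    print(n,atz(z,*p,.012).round(3),dep(z,*p).round(3))
```

```text
board RF [ 0.4719 -0.1206  0.012 ] [ 0.4655 -0.1267  0.0005]
board RR [ 0.6926 -0.1229  0.012 ] [ 6.932e-01 -1.295e-01 -3.000e-04]
outline FR [ 0.5217 -0.034   0.012 ] [ 0.5217 -0.034   0.0121]
outline FL [0.5256 0.1508 0.012 ] [0.5254 0.1509 0.0114]
strip front low [ 0.6447 -0.034   0.012 ] [ 0.6463 -0.0287  0.0306]
plate RF [ 0.4929 -0.0053  0.02  ] [ 0.4892 -0.0069  0.0128]
plate RR [ 0.6127 -0.0164  0.028 ] [ 0.6098 -0.0204  0.0121]
stripR screw [ 0.6539 -0.0329  0.03  ] [ 0.6539 -0.0326  0.0311]
spool [ 0.6592 -0.0881  0.058 ] [ 0.6591 -0.0888  0.0566]
boardFL? [0.476 0.236 0.012] [0.479 0.235 0.016]
boardRL [0.69  0.238 0.012] [0.684 0.239 0.004]
RR [ 0.699 -0.112  0.012] [ 0.692 -0.113  0.001]
FR [ 0.486 -0.118  0.012] [ 0.484 -0.118  0.009]
bevel [0.5   0.225 0.012] [0.507 0.224 0.021]
```

Emit:
step_arm --pt "8.5 2 -3 -2 8" --pt "8.5 4 -6 -4 16" --pt "8.5 6.5 -8.5 -5 24" --pt "8.5 6.5 -8.5 -5 32" --pt "8.5 6.5 -8.5 -5 40" --pt "8.5 6.5 -8.5 -5 48" --pt "8.5 6.5 -8.5 -5 56" --pt "8.5 6.5 -8.5 -5 64" --pt "8.5 6.5 -8.5 -5 72" --pt "8.5 6.5 -8.5 -5 80" --pt "8.5 6.5 -8.5 -5 88" --pt "8.5 6.5 -8.5 -5 90" --pt "8.5 6.5 -8.5 -5 90" --pt "8.5 6.5 -8.5 -5 90"

```text
time: 1.55
tool_pos: [0.5898, 0.065, 0.281]
tcp_rot: [3.142, 0.002, -0.001]
wrist_force: [-0.1, -1.0, -0.9]
width: 0.989
grip_force: 0.0
```

Run:
```python
from h import *
grab("wrist","w1"); crop("w1",90,40,490,340,2,"w1c")
```

```text
(no output)
```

View pics/w1c.png

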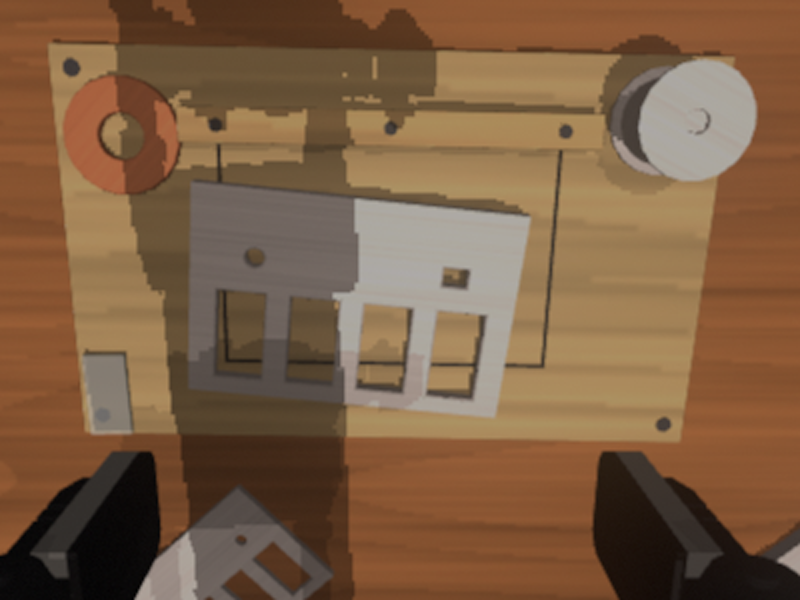

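The crop shows the middle plate on the jig, turned clockwise and displaced forward and left. Its corners are RL (190,182), RR (529,215), FR (494,416) and FL (190,388). The outline's front corners are (226,360) and (543,366).

```bash
cat >> h.py <<'E'
def cp(z,u,v,h,o=(90,40),k=2): return atz(z,u/k+o[0],v/k+o[1],h)
def rel(p,B):
    a=np.deg2rad(B[2]);d=np.asarray(p)[:2]-B[:2];return np.array([np.cos(a)*d[0]+np.sin(a)*d[1],-np.sin(a)*d[0]+np.cos(a)*d[1]])
E
python3 - <<'E'
from h import *
z=load("w1")
ol,orr=cp(z,226,360,.012),cp(z,543,366,.012)
print("outline",ol,orr,np.linalg.norm(ol-orr))
y=(ol-orr)[:2];yaw=np.arctan2(-y[0],y[1]);xa=np.array([np.cos(yaw),np.sin(yaw)])
c=(ol+orr)[:2]/2+xa*.0625;B=np.array([*c,np.rad2deg(yaw)]);print("board",B)
for n,p,h in [("bFL",(85,433),.012),("bFR",(681,440),.012),("bRL",(50,43),.012),("strip tops",(390,145),.03),("pRL",(190,182),.0305),("pRR",(529,215),.0305),("pFR",(494,416),.020),("pFL",(190,388),.02),("hole",(255,257),.0285),("slot",(456,277),.0285)]:
    q=cp(z,*p,h);print(n,q.round(4),rel(q,B).round(4))
E
```

```text
outline [0.52374739 0.15231919 0.012     ] [ 0.52008839 -0.03367271  0.012     ] 0.18602788176558396
board [ 0.5844058   0.05809393 -1.1270269 ]
bFL [0.4774 0.24   0.012 ] [-0.1106  0.1797]
bFR [ 0.4729 -0.1201  0.012 ] [-0.108  -0.1804]
bRL [0.6975 0.2344 0.012 ] [0.1096 0.1785]
strip tops [0.6466 0.0572 0.03  ] [0.0622 0.0004]
pRL [0.6278 0.1618 0.0305] [0.0413 0.1045]
pRR [ 0.6106 -0.0166  0.0305] [ 0.0277 -0.0741]
pFR [ 0.4918 -0.0049  0.02  ] [-0.0913 -0.0648]
pFL [0.5093 0.1725 0.02  ] [-0.0774  0.1129]
hole [0.5878 0.1299 0.0285] [0.0019 0.0718]
slot [0.5768 0.0209 0.0285] [-0.0069 -0.0374]
```

```bash
cat >> h.py <<'E'
def tips(fn,tcpz):
    # lowest surface of fingers, from depth, in world, within 60 mm of TCP height
    z=load(fn);d=z["d"];v,u=np.nonzero((d>0));K=z["K"];D=d[v,u]
    P=np.stack([(u-K[0,2])/K[0,0]*D,-(v-K[1,2])/K[1,1]*D,-D],1)
    C=np.array(bot.calibration("wrist")["T_tool_cam"]);P=P@C[:3,:3].T+C[:3,3]
    m=(P[:,2]<.02)&(P[:,2]>-.06)&(abs(P[:,0])<.05)&(abs(P[:,1])<.08);Q=P[m]
    for s in(-1,1):
        q=Q[Q[:,1]*s>0]
        if len(q): zm=np.percentile(q[:,2],99.5);t=q[q[:,2]>zm-.004];print("side",s,"tip z(tool)",zm.round(4),"x",t[:,0].min().round(4),t[:,0].max().round(4),"y",t[:,1].min().round(4),t[:,1].max().round(4))
E
python3 -c "
from h import *
tips('w1',.281)"
```

```text
side -1 tip z(tool) -0.0142 x -0.0115 0.0108 y -0.0487 -0.0418
side 1 tip z(tool) -0.014 x -0.0117 0.0107 y 0.0424 0.0496
```

Emit:
step_arm --pt "8.54 -4 -1.3 4 1.1" --pt "8.54 -8 -1.3 8 1.1" --pt "8.54 -12.3 -1.3 12 1.1" --pt "8.54 -12.3 -1.3 16 1.1" --pt "8.54 -12.3 -1.3 20 1.1" --pt "8.54 -12.3 -1.3 24 1.1" --pt "8.54 -12.3 -1.3 26 1.1" --pt "8.54 -12.3 -1.3 27 1.1" --pt "8.54 -12.3 -1.3 27.5 1.1" --pt "8.54 -12.3 -1.3 27.9 1.1" --pt "8.54 -12.3 -1.3 27.9 1.1" --pt "8.54 -12.3 -1.3 27.9 1.1"

```text
time: 2.8
tool_pos: [0.4682, 0.0781, 0.0034]
tcp_rot: [-3.141, 0.03, -0.004]
wrist_force: [-0.3, 0.4, 0.6]
width: 0.998
grip_force: 0.0
```

Run:
```python
from h import *
grab("wrist","w2");tips("w2",0)
```

```text
side -1 tip z(tool) 0.0043 x -0.05 0.0026 y -0.08 -0.0
side 1 tip z(tool) 0.0043 x -0.05 0.0024 y 0.0 0.08
```

View pics/w2.png

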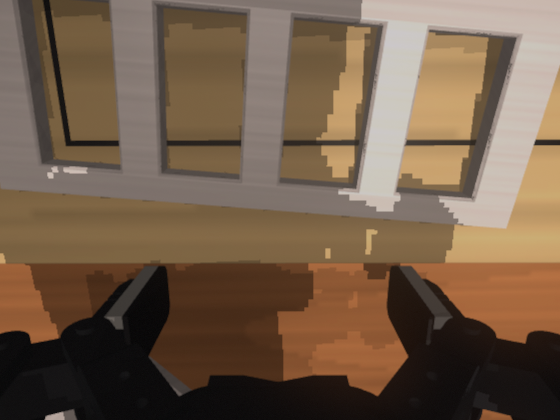

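The plate's front edge is ahead of both fingers, with the tips just behind the board's front edge. The front outline at row 143 is parallel to the tool. I'll push slowly now.

Emit:
step_arm --pt "8.54 0.5 0 0.15 0" --pt "8.54 1.0 0 0.15 0" --pt "8.54 1.3 0 0.15 0" --pt "8.54 1.5 0 0.15 0" --pt "8.54 1.7 0 0.15 0" --pt "8.54 1.9 0 0.15 0" --pt "8.54 2.1 0 0.15 0" --pt "8.54 2.3 0 0.15 0" --pt "8.54 2.5 0 0.15 0" --pt "8.54 2.7 0 0.15 0" --pt "8.54 2.9 0 0.15 0" --pt "8.54 3.1 0 0.15 0" --pt "8.54 3.3 0 0.15 0" --pt "8.54 3.5 0 0.15 0" --pt "8.54 3.7 0 0.15 0" --pt "8.54 3.9 0 0.15 0" --pt "8.54 4.1 0 0.15 0"

```text
time: 4.55
tool_pos: [0.508, 0.0773, 0.0008]
tcp_rot: [-3.141, 0.03, 0.0]
wrist_force: [-1.9, -0.8, 0.1]
width: 0.999
grip_force: 0.9
```

Run:
```python
from h import *
grab("wrist","w3");grab("side","s3")
a=cv2.imread("pics/w3.png");b=cv2.imread("pics/s3.png")
cv2.imwrite("pics/m3.png",np.vstack([cv2.resize(a[0:300],None,fx=1,fy=1),cv2.resize(b[200:350],None,fx=1,fy=1)]))
```

```text
(no output)
```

View pics/m3.png

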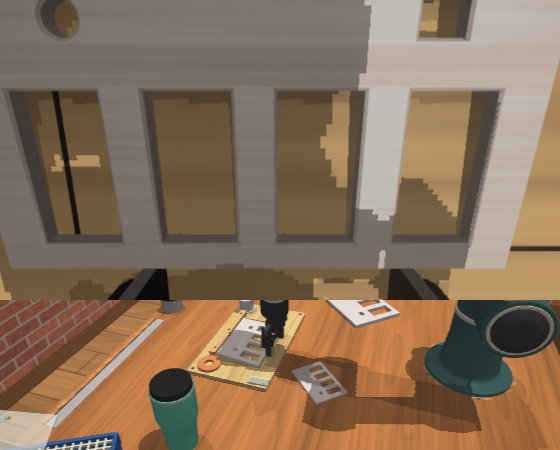

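The plate is now square to the jig, with its front edge level at row 268 and about 6 mm left to the strip.

Emit:
step_arm --pt "8.54 0.15 0 0 0" --pt "8.54 0.3 0 0 0" --pt "8.54 0.4 0 0 0" --pt "8.54 0.5 0 0 0" --pt "8.54 0.55 0 0 0" --pt "8.54 0.6 0 0 0" --pt "8.54 0.6 0 0 0"

```text
time: 5.35
tool_pos: [0.514, 0.0771, 0.0008]
tcp_rot: [-3.141, 0.03, 0.0]
wrist_force: [-2.9, -0.3, 0.9]
width: 1.0
grip_force: 1.4
```

Emit:
step_arm --pt "8.54 0.05 0 0 0" --pt "8.54 0.1 0 0 0" --pt "8.54 0.15 0 0 0" --pt "8.54 0.15 0 0 0"

```text
time: 5.75
tool_pos: [0.5156, 0.0771, 0.0008]
tcp_rot: [-3.141, 0.03, -0.0]
wrist_force: [-3.5, 0.8, 1.3]
width: 1.002
grip_force: 1.4
```

Emit:
step_arm --pt "8.54 0.05 0 0 0" --pt "8.54 0.1 0 0 0" --pt "8.54 0.1 0 0 0"

```text
time: 6.05
tool_pos: [0.5164, 0.077, 0.0008]
tcp_rot: [3.141, -0.03, -0.001]
wrist_force: [-3.6, -0.4, 2.0]
width: 1.002
grip_force: 1.9
```

Emit:
step_arm --pt "8.54 -1 0 0 0" --pt "8.54 -2 0 0 0" --pt "8.54 -2 0 -4 0" --pt "8.54 -2 0 -8 0" --pt "8.54 0 0 -12 0" --pt "7 3 0 -16 0" --pt "5 5 0 -20 0" --pt "5 6 0 -21 0" --pt "5 6 0 -21 0" --pt "5 6 0 -21 0" --pt "5 6 0 -21 0"

```text
time: 7.15
tool_pos: [0.5742, 0.0758, 0.2085]
tcp_rot: [3.141, -0.03, -0.006]
wrist_force: [0.5, 0.6, 0.5]
width: 0.585
grip_force: 0.0
```

Run:
```python
from h import *
grab("wrist","w4");crop("w4",90,30,490,330,2,"w4c");tips("w4",0)
print(bot.read_state()["tool_pos"])
```

```text
side -1 tip z(tool) -0.0057 x -0.012 0.011 y -0.0363 -0.0244
side 1 tip z(tool) -0.006 x -0.0116 0.0112 y 0.025 0.0371
[0.57427566 0.07582437 0.20844818]
```

View pics/w4c.png

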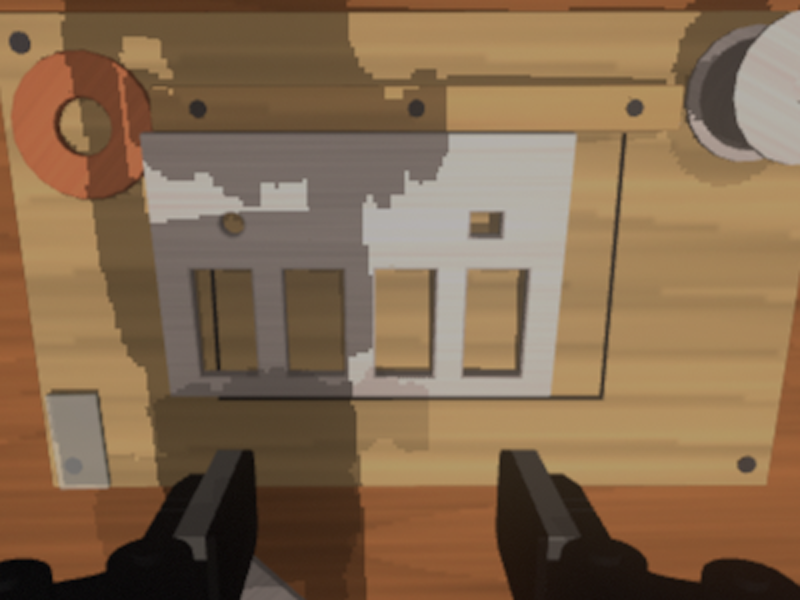

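The plate is square against the strip. Its corners are RL (143,135), RR (576,133), FR (550,396) and FL (170,396), and the outline's front corner is (602,398). Next I'll measure the slide distance and the foil roll.

Run:
```python
from h import *
B=np.array([.5844,.0581,-1.127])
z=load("w4");o=(90,30)
for n,p,h in [("outFR",(602,398),.012),("pRL",(143,135),.0305),("pRR",(576,133),.0305),("pFR",(550,396),.02),("pFL",(170,396),.02),("hole",(232,224),.0285),("slot",(487,224),.0285),("roll R",(152,125),.02),("roll L",(11,122),.02),("roll front",(85,199),.02),("roll rear",(85,50),.02),("rollC",(84,126),.02),("bevelR",(98,392),.017)]:
    q=cp(z,*p,h,o);print(n,q.round(4),rel(q,B).round(4))
z=load("w1")
for n,p,h in [("roll L",(64,133),.02),("roll R",(179,133),.02),("f",(122,194),.02),("r",(122,74),.02),("rollC",(121,135),.02)]: print("w1",n,rel(cp(z,*p,h),B).round(4))
```

```text
outFR [ 0.5199 -0.0337  0.012 ] [-0.0627 -0.0931]
pRL [0.6467 0.1707 0.0305] [0.0601 0.1138]
pRR [ 0.6439 -0.0094  0.0305] [ 0.0609 -0.0663]
pFR [ 0.5243 -0.0064  0.02  ] [-0.0588 -0.0657]
pFL [0.5279 0.1739 0.02  ] [-0.0587  0.1147]
hole [0.6091 0.1368 0.0285] [0.0231 0.0792]
slot [0.6069 0.0265 0.0285] [ 0.0231 -0.0311]
roll R [0.6508 0.1696 0.02  ] [0.0642 0.1128]
roll L [0.6533 0.2298 0.02  ] [0.0655 0.173 ]
roll front [0.6204 0.2023 0.02  ] [0.0331 0.1449]
roll rear [0.6812 0.1944 0.02  ] [0.0941 0.1382]
rollC [0.651  0.1988 0.02  ] [0.0638 0.1419]
bevelR [0.5296 0.209  0.017 ] [-0.0578  0.1498]
w1 roll L [0.0646 0.1723]
w1 roll R [0.0658 0.1116]
w1 f [0.0333 0.1441]
w1 r [0.0946 0.1395]
w1 rollC [0.0641 0.1423]
```

Emit:
step_arm --pt "5 -0.7 -3 0 -8" --pt "5 -0.7 -6 0 -16" --pt "5 -0.7 -9 0 -24" --pt "5 -0.7 -11.4 0 -32" --pt "5 -0.7 -11.4 0 -40" --pt "5 -0.7 -11.4 2 -48" --pt "5 -0.7 -11.4 4 -56" --pt "5 -0.7 -11.4 6 -64" --pt "5 -0.7 -11.4 8 -72" --pt "5 -0.7 -11.4 10 -80" --pt "5 -0.7 -11.4 12 -88" --pt "5 -0.7 -11.4 13 -90" --pt "5 -0.7 -11.4 14 -90" --pt "5 -0.7 -11.4 14 -90" --pt "5 -0.7 -11.4 14 -90"

```text
time: 8.7
tool_pos: [0.5712, 0.1899, 0.0705]
tcp_rot: [-2.243, -2.199, 0.001]
wrist_force: [1.4, 1.1, 0.4]
width: 0.589
grip_force: 0.0
```

Run:
```python
from h import *
grab("wrist","w5");tips("w5",0);s=bot.read_state()
M=R.from_rotvec(s["tcp_rot"]).as_matrix();print(M.round(3),s["tool_pos"],rel(s["tool_pos"],np.array([.5844,.0581,-1.127])))
```

```text
side -1 tip z(tool) -0.0061 x -0.0114 0.0111 y -0.0378 -0.0256
side 1 tip z(tool) -0.006 x -0.0112 0.011 y 0.0239 0.0356
[[ 0.02   1.     0.001]
 [ 1.    -0.02   0.   ]
 [ 0.     0.001 -1.   ]] [0.57185351 0.19008593 0.0711215 ] [-0.01514004  0.13171363]
```

View pics/w5.png

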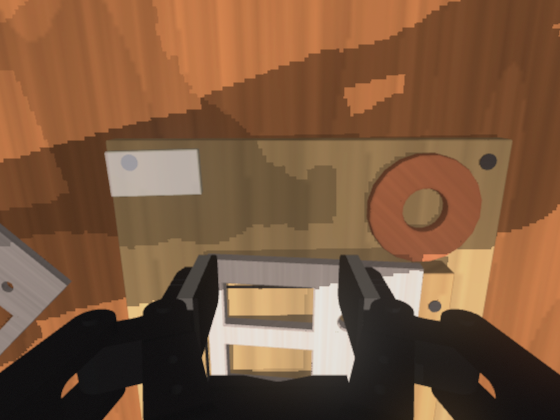

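The fingers are just outside the plate's left edge, clear of the bevel (155,172) and the foil roll (425,207). I'll lower them next.

Emit:
step_arm --pt "5 0 0 2 0" --pt "5 0 0 3.5 0" --pt "5 0 0 4.5 0" --pt "5 0 0 5.2 0" --pt "5 0 0 5.7 0" --pt "5 0 0 6.1 0" --pt "5 0 0 6.1 0"

```text
time: 9.45
tool_pos: [0.5717, 0.19, 0.0096]
tcp_rot: [-2.243, -2.2, 0.0]
wrist_force: [0.4, 0.6, -0.1]
width: 0.585
grip_force: 0.0
```

Emit:
step_arm --pt "5 -0.3 0 0 0" --pt "5 -0.5 0 0 0" --pt "5 -0.7 0 0 0" --pt "5 -0.9 0 0 0" --pt "5 -1.1 0 0 0" --pt "5 -1.3 0 0 0" --pt "5 -1.5 0 0 0" --pt "5 -1.7 0 0 0" --pt "5 -1.9 0 0 0" --pt "5 -2.1 0 0 0" --pt "5 -2.3 0 0 0" --pt "5 -2.5 0 0 0" --pt "5 -2.6 0 0 0" --pt "5 -2.6 0 0 0"

```text
time: 10.85
tool_pos: [0.5706, 0.1631, 0.0093]
tcp_rot: [-2.243, -2.2, 0.003]
wrist_force: [0.1, 0.2, -0.8]
width: 0.592
grip_force: 0.0
```

Run:
```python
from h import *
grab("wrist","w6");grab("scene","c6")
a=cv2.imread("pics/w6.png");b=cv2.resize(cv2.imread("pics/c6.png")[190:280,240:390],None,fx=3.73,fy=3.73,interpolation=cv2.INTER_CUBIC)[:,:560]
cv2.imwrite("pics/m6.png",np.vstack([a[150:],b])[:600])
```

```text
(no output)
```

View pics/m6.png

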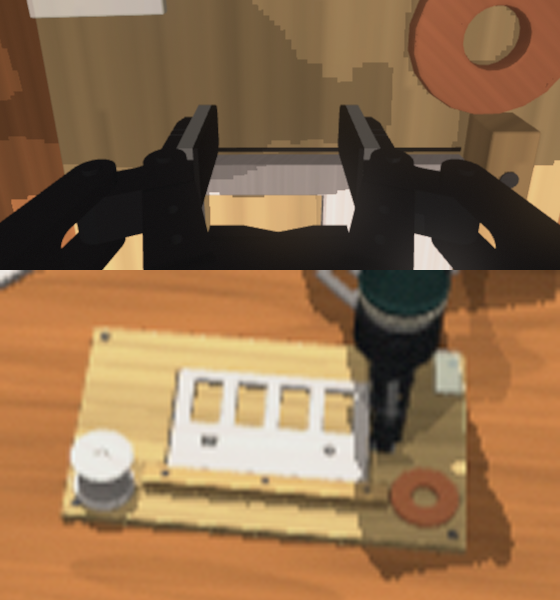

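The left outline at row 148 now lies just beside the plate's edge, and the contact force is zero, so the plate may have dropped. I'll check its height and tilt from depth.

```bash
cat >> h.py <<'E'
def heights(fn,B,pts,h=.02):
    z=load(fn);Ti=np.linalg.inv(z["T"]);a=np.deg2rad(B[2]);K=z["K"]
    for bx,by in pts:
        w=np.array([B[0]+np.cos(a)*bx-np.sin(a)*by,B[1]+np.sin(a)*bx+np.cos(a)*by,h,1]);c=Ti@w
        u=K[0,2]+K[0,0]*c[0]/-c[2];v=K[1,2]-K[1,1]*c[1]/-c[2]
        print(fn,(bx,by),"px",round(u),round(v),"->",dep(z,u,v).round(4))
E
python3 - <<'E'
from h import *
B=np.array([.5844,.0581,-1.127])
heights("c6",B,[(.05,.03),(.05,-.03),(.04,0),(-.056,0),(-.056,-.05),(-.09,-.12)])
heights("scene0",B,[(-.09,-.12),(.0,-.02)])
E
```

```text
c6 (0.05, 0.03) px 320 244 -> [0.6332 0.0872 0.0175]
c6 (0.05, -0.03) px 302 242 -> [0.6338 0.0271 0.02  ]
c6 (0.04, 0) px 311 241 -> [0.6245 0.0573 0.0202]
c6 (-0.056, 0) px 313 219 -> [0.5288 0.0592 0.0205]
c6 (-0.056, -0.05) px 299 218 -> [0.5283 0.0093 0.0211]
c6 (-0.09, -0.12) px 281 209 -> [ 0.4846 -0.061   0.0111]
scene0 (-0.09, -0.12) px 281 209 -> [ 0.4861 -0.0608  0.0129]
scene0 (0.0, -0.02) px 306 231 -> [0.5887 0.0382 0.0261]
```

The plate lies flat, with its top about 20 mm above the table both front and rear. I'll retreat and verify from above.

Emit:
step_arm --pt "5 0.5 0 0 0" --pt "5 1.2 0 0 0" --pt "5 1.2 0 -2 0" --pt "5 1.2 0 -5 0" --pt "5 1.2 0 -9 0" --pt "5 1.2 0 -13 0" --pt "5 1.2 0 -17 0" --pt "5 0 0 -21 0" --pt "5 -3 0 -22 0" --pt "5 -3 0 -22 0" --pt "5 -3 0 -22 0" --pt "5 -3 0 -22 0"

```text
time: 12.15
tool_pos: [0.5698, 0.1346, 0.2284]
tcp_rot: [-2.241, -2.199, 0.002]
wrist_force: [-0.1, -0.1, -0.3]
width: 0.587
grip_force: 0.0
```

Run:
```python
from h import *
grab("wrist","w7");crop("w7",90,60,490,360,2,"w7c")
B=np.array([.5844,.0581,-1.127])
heights("w7",B,[(.05,.07),(.05,-.07),(.05,0),(-.056,0),(-.056,.08)])
```

```text
w7 (0.05, 0.07) px 347 181 -> [0.6357 0.1272 0.0206]
w7 (0.05, -0.07) px 341 309 -> [0.594  0.1233 0.2407]
w7 (0.05, 0) px 344 248 -> [0.6343 0.0574 0.0206]
w7 (-0.056, 0) px 240 248 -> [0.5285 0.0594 0.0205]
w7 (-0.056, 0.08) px 238 171 -> [0.5301 0.1393 0.0208]
```

View pics/w7c.png

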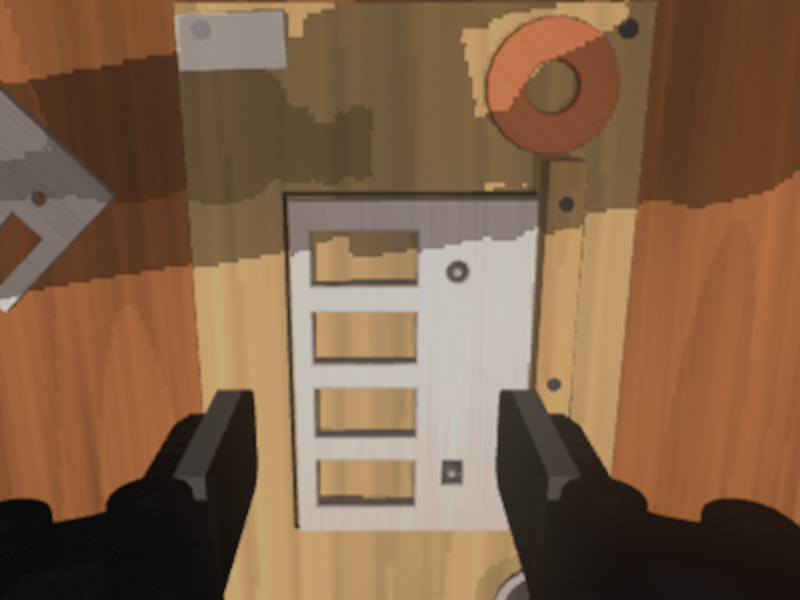

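Pins show in the hole at (457,271) and in the slot at (451,472). The plate is flat inside the outline, and the bystanders look undisturbed. I'll hand it in.

```bash
python3 -c "
from workcell import bot
print(bot.finish_job())"
```

```text
the job is handed in; nothing more can be done
None
```

The nest plate is seated over both pins, flat on the jig board inside the pencil outline; it was only pushed, the other things on the jig looked undisturbed, and the job was handed in at about 12 s.

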